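Reset the angle of a swivel-base vice

ROBOT

A 7-joint arm with a two-finger parallel gripper is mounted at the origin on a cart in front of the work surface, level with it; the furniture and walls round the work are solid. World frame = base frame: x ahead of the robot, y to its left, z up, the work surface at z = 0. Lengths are in m, angles in rad, forces in N, time in s.
With the tool pointing down it reaches from about 0.4 to 0.85 m from the base axis. Payload 4.5 kg.
Tool frame: the origin (TCP) lies on the centre line of the jaws, within the pads' length; the fingertips stand 8 mm ahead of it and the grasp point (between the pads) lies 11 mm behind it (ctrl.tip_reach is the distance from the TCP to the fingertips, in m); z points along the fingers, y is the line along which they close (so a half turn about z gives the same grasp; the last joint's range is limited). The gripper opens to 88 mm and grips with 3 to 60 N. Pads are 18 mm wide; open, the fingers measure 123 mm over their backs; the gripper's body (75 mm by 187 mm) begins 45 mm behind the grasp point.
Start: joints at [-1.12, 0.689, -0.195, 1.565, 0.157, 0.902, -0.215], TCP at [0.253, 0.572, 0.247] pointing down, gripper open.
Joint ranges: [-3.01, 3.01], [-0.46, 2.08], [-1.47, 1.51], [0.13, 2.56], [-1, 4.14], [0.04, 2.09], [-2.66, 2.66]. Speed limits (rad/s): [2.57, 2.57, 3.14, 3.14, 3.14, 3.14, 3.14].

INTERFACE

Orientations are given as a unit quaternion [w, x, y, z].
In Python, from bench import ctrl, grab_frame, boxes_of, silhouettes gives the robot as it stands.
- The arm moves only by the tool apply_moves, never from a script. Its argument "targets" is a list of rows, each a list of 7 numbers: the shift along the tool's x, y, z in m, then the turn, a rotation vector about the tool's x, y, z in rad, then the closure, from 0 (fully open) to 1 (shut). In form: [[dx, dy, dz, ax, ay, az, hand], ...]. A call has 1 to 10 rows; each row is the pose to reach, as a shift and turn from the pose commanded when the call began, along the tool's axes at that moment; what a row does not reach only later rows make up. A row lasts 1/10 s, in which the tool goes at most 50 mm and 8.59 degrees, less where a joint would pass 70% of its speed; a pose out of reach is approached as far as the arm can. A call with a gripper value outside its range is refused whole. The fingers move at their own pace and stop on an object; "squeeze" is the grip in N (left out, the last holds). Time passes only in rows, so rows that repeat a pose let the fingers close. It gives the time, the measured TCP pose, the force, the opening and the grip force at its end, in the units of the state.
- ctrl.sense(): the state, without advancing time (a new reading comes with each control period).
- grab_frame(name): name is "scene" or "top" or "wrist"; returns a dict with "pixels" (480x640x3 uint8, red, green, blue), "fovy" (degrees; the focal length in pixels is half the picture's height over the tangent of half this angle, whatever the lens; pixels are square), "cx", "cy" (the principal point, pixels), "rvec" (rotation vector, rad) and "tvec" (3), from world to camera coordinates, as OpenCV has them. Camera axes: x right, y down, z forward; pixel columns grow to the right and rows downward; lengths in m; the calibration is good to about 2 mm. A picture is of the moment at which its call begins. There is no depth.
- ctrl.finish_job(): hands the job in; it is judged then, once.
Trained networks look in a picture, given as the dict that the camera call returned (one of the last four; its "shot" number tells which), for a name from the list of things; names that differ only in an ending like _2 or _b are one class to them, and where a whole thing is asked for, a point or a joint stands for the part that bears it (a point fixed in the world has none). Each returns a list of dicts, best first, with "conf" (0 to 1); they miss things now and then, are a little off and sometimes report something else, mostly with a low value. They report only what shows in the picture. A call takes as long as a camera call. They do not tell look-alikes from the thing itself.
- boxes_of(name, picture): "point" ([column, row] in pixels, amid what is visible of it).
- silhouettes(name, picture): "mask" (480x640 bool, what is visible of it) and "point" ([column, row] in pixels, amid what is visible of it).
The state is a dict: "time_s": time; "joints": joint angles; "joint_velocities": joint speeds; "joint_efforts": joint torques, N m; "ee_pos": TCP position; "orientation": TCP orientation; "contact_force": force on the tool from outside, world axes, zero at the start; "wrist_torque": the same for the moment, N m; "grip_width": finger opening in m; "grip_force": force on a finger pad.
Only numpy, scipy, OpenCV 4.12 (cv2) and the standard library are available. Lean on these libraries where they do the work, as an engineer would, in place of code of your own. Each camera call takes 0.05 s, during which the arm holds its last target. There are 200 camera calls.

TASK

Loosen the red clamp knob on the swivel base, swing the little vice round by its black handle until its yellow pointer stands at the red index clip on the dial, then tighten the knob again to about 0.9 N m (as felt at the wrist), firm but not overtightened. Do not swing the head while the clamp still presses on it, do not shift the red clip, and leave the other things on the bench alone.

Things in the scene. Friction and masses are not known exactly. Their poses are not given: they have to be found in the camera images.
- swivel_base: Round blue casting, 236 mm across, 13 mm thick, bolted to the bench. Origin on the vertical swivel axis at bench level. Its +x points from the axis to the blue clamp bracket that carries the red knob (far side, 60 mm high); its +y to the middle of the dial with white ticks (every 3 degrees, left side).
- knob_grip (a point): Middle of the red clamp knob, 82 mm above the bench, on its vertical axis, 70 mm from the swivel axis along the base's +x. A bar 48 mm long, 40 mm across the two flats to grip and 26 mm high (68 to 94 mm above the bench). At knob angle 0 its length lies along the base's x. Clockwise from above tightens. It stays at its height, and holds where it is left.
- knob (a joint): Knob angle in rad, grows as it is tightened (clockwise from above), stops at -1.3 and 1.5. Starts tight at 0.1 to 0.2; turn it back by 0.85 to 0.95 and the foot is well clear, less may leave it rubbing. The thread drags with 0.6 N m; once the foot touches, the tightening torque rises by about 2 N m per rad. Turn slowly and read while turning, or after small steps: a quick stop reads false.
- foot: Sprung steel clamp foot, 14 mm disc, under the bracket below the knob; not handled. The knob drives it down 5.5 mm per rad on to worn steel strips on the head's flange: in the new head position it touches anywhere from -0.4 to 0.4 rad, so stop by torque, not by angle. 0.9 N m at the knob (read just after a small slow step it is 0.1 low) gives 55 to 80 N of foot force; 40 to 100 N is right.
- head: Swivelling head: grey flange of 180 mm diameter, top 28 mm above the bench, with a small blue vice (up to 61 mm high). Turns about the vertical swivel axis by 0.62 rad either way of the base's direction (starts 0.25 to 0.55 clockwise of it); origin on that axis at bench level. With the clamp loose it turns with 0.25 N m of friction and stays where it is left.
- handle_grip (a point): Grip point on the head's upright black handle: a round post of 16 mm diameter, 72 mm from the swivel axis on the head's near side (its -x), top 98 mm above the bench; this point is 80 mm above the bench, on the post's axis.
- pointer_tip (a point): Tip of the narrow yellow pointer on the left edge of the flange (head's +y), 101 mm from the swivel axis, 18 mm above the bench.
- index_tip (a point): Point of the small red clip on the dial's rim, 101 mm from the swivel axis, 18 mm above the bench: the mark. 0.12 to 0.50 rad counterclockwise of the base's +y. The pointer is on the mark when the two tips coincide in plan.
- tape_blue: Roll of blue tape, 104 mm across, 25 mm high; bystander.
- tape_black: Roll of black tape, 68 mm across, 19 mm high; bystander.
- wrench_0: Steel wrench, 199 mm long, lying; bystander.
- hex_keys: Set of hex keys in a red holder, 60 x 112 mm, lying; bystander.
- oil_bottle: White oil bottle with a yellow spout, 199 mm high, standing; bystander.
- pipe_elbow: Grey pipe elbow, 64 mm, lying; bystander.
Mind the look-alikes: they are no part of the job. There is more than one size of the swivel_base; the job needs the larger.

How it is judged:
On the way, in this order (a step that is already met when the one before it is completed fails the run):
1. the clamp is loosened: the foot no longer presses on the head (contact force between foot and head below 1 N), for 0.2 s.
2. the head is swung so that the pointer is within 4 mm of the red index, still unclamped (horizontal distance between pointer_tip and index_tip below 0.004 m and contact force between foot and head below 5 N), for 0.2 s.
3. the knob is tight again: the foot presses with at least 40 N (contact force between foot and head above 40 N), for 0.2 s.
At the end, for the whole second after the job is handed in: The pointer tip is within 4 mm (in plan) of the red index tip, the clamp foot presses on the head with 40 to 100 N (about 0.9 N m at the knob), and the head is at rest (horizontal distance between pointer_tip and index_tip below 0.004 m and contact force between foot and head between 40 and 100 N and angular speed of head below 0.02 rad/s); the robot touches nothing.
It fails at once if the clamp is overtightened (foot force over 108 N) (contact force between foot and head above 108 N).
It fails at once if the head is swung while the foot presses on it with more than 15 N (contact force between foot and head above 15 N and angular speed of head above 0.1 rad/s).
It fails at once if the red index clip is shifted by more than 4 mm (distance of index_tip from where it was at the start of the episode above 0.004 m).
It fails at once if a bystander is moved by more than 20 mm (distance of any of tape_blue, tape_black, wrench_0, hex_keys, oil_bottle, pipe_elbow from where it was at the start of the episode above 0.02 m).
It also fails if it takes over 72 s, if anything falls off the work surface, if the arm or the gripper's body presses on something with over 40 N, if the wrist force passes 120 N, or if a joint passes its speed limit or range.

## Working session

There is one attempt and no reset: what is moved stays moved. The work goes in short steps, Python scripts to look and compute and a tool call to move; the robot and the scene stay as the last step left them, time stands still between calls to the robot, and variables do not carry over. Pictures are saved under pics/ and viewed, at most 10 in all, crops included, and the job is handed in when it is done.

Besides the shell and the picture viewer there is one more tool, called after ">>>" by a JSON object that holds its "method" and its "body". apply_moves: Moves the arm, as the interface text tells. Its arguments: {"type":"object","properties":{"targets":{"type":"array","items":{"type":"array","items":{"type":"number"}}},"squeeze":{"type":"number"}},"required":["targets"]}

```bash
mkdir -p pics
cat > h.py <<'E'
import numpy as np,cv2
from bench import ctrl, grab_frame, boxes_of, silhouettes
def K(f):
    F=240/np.tan(np.radians(f["fovy"])/2); return np.array([[F,0,f["cx"]],[0,F,f["cy"]],[0,0,1]])
def ray(f,px,z):
    R=cv2.Rodrigues(np.array(f["rvec"],float))[0]; t=np.array(f["tvec"],float).ravel()
    d=R.T@np.linalg.inv(K(f))@np.array([px[0],px[1],1.]); c=-R.T@t
    return c+d*(z-c[2])/d[2]
def proj(f,P):
    return cv2.projectPoints(np.array(P,float).reshape(-1,3),np.array(f["rvec"],float),np.array(f["tvec"],float),K(f),None)[0].reshape(-1,2)
def save(n,img): cv2.imwrite("pics/"+n,cv2.cvtColor(np.ascontiguousarray(img),cv2.COLOR_RGB2BGR))
E
python3 - <<'E'
from h import *
a=grab_frame("scene");b=grab_frame("top")
save("s0.png",a["pixels"]);save("t0.png",b["pixels"])
H=dict(swivel_base=.013,knob_grip=.094,handle_grip=.08,pointer_tip=.018,index_tip=.018,head=.028)
for n,z in H.items():
  for nm,f in(("scene",a),("top",b)):
    for r in boxes_of(n,f)[:4]: print(n,nm,round(r["conf"],2),np.round(r["point"],1),ray(f,r["point"],z).round(3))
print(ctrl.sense())
E
```

```text
swivel_base scene 0.85 [247.8 255.7] [0.357 0.021 0.013]
swivel_base scene 0.82 [337.5 237.1] [ 0.606 -0.003  0.013]
swivel_base top 0.66 [278.1 223. ] [0.595 0.005 0.013]
swivel_base top 0.6 [266.2 315.8] [0.342 0.033 0.013]
knob_grip scene 0.55 [356.6 210.6] [ 0.655 -0.012  0.094]
knob_grip scene 0.54 [260.4 231.6] [0.392 0.004 0.094]
knob_grip top 0.75 [277.7 188.8] [0.673 0.004 0.094]
knob_grip top 0.5 [261.4 294.4] [0.395 0.041 0.094]
handle_grip scene 0.61 [335.3 239.1] [ 0.559 -0.082  0.08 ]
handle_grip scene 0.56 [241.5 252.6] [ 0.33  -0.038  0.08 ]
handle_grip top 0.89 [279.9 221.1] [ 0.589 -0.002  0.08 ]
handle_grip top 0.81 [265.6 316.1] [0.34 0.03 0.08]
handle_grip top 0.59 [387.7 166.8] [ 0.74  -0.288  0.08 ]
pointer_tip scene 0.95 [241.9 253.5] [0.344 0.029 0.018]
pointer_tip scene 0.56 [334.5 236.9] [ 0.596 -0.005  0.018]
pointer_tip top 0.8 [266.6 318.7] [0.334 0.031 0.018]
pointer_tip top 0.63 [281.7 226.7] [ 0.584 -0.005  0.018]
head scene 0.67 [240.1 251.9] [0.339 0.026 0.028]
head scene 0.66 [334.4 234.5] [ 0.594 -0.006  0.028]
head scene 0.38 [219. 217.] [0.326 0
[... 223 characters left out ...]
58645,  1.56528023,  0.15729705,
        0.90250399, -0.21510111]), 'joint_velocities': array([-4.50285267e-04, -7.63244198e-05,  3.81323385e-04,  6.60348344e-04,
       -1.79277235e-05, -5.92338296e-04,  4.78388827e-04]), 'joint_efforts': array([ 1.38623241e-04, -5.27361631e+01, -1.26660973e+00, -1.53719151e+01,
       -5.18437056e-02, -4.30869468e-04,  3.44497857e-05]), 'ee_pos': array([0.25300698, 0.57153904, 0.24677306]), 'orientation': array([1.09610107e-05, 2.06880547e-01, 9.78366207e-01, 6.46774384e-05]), 'contact_force': array([-0.60694964,  0.23475859, -0.12248508]), 'wrist_torque': array([ 0.03247463, -0.01379738, -0.01886998]), 'grip_force': 0.0, 'grip_width': 0.08812967701214218}
```

View pics/t0.png

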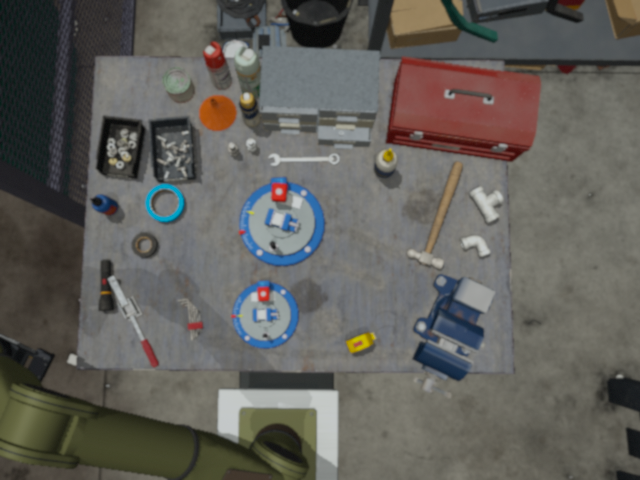

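View pics/s0.png

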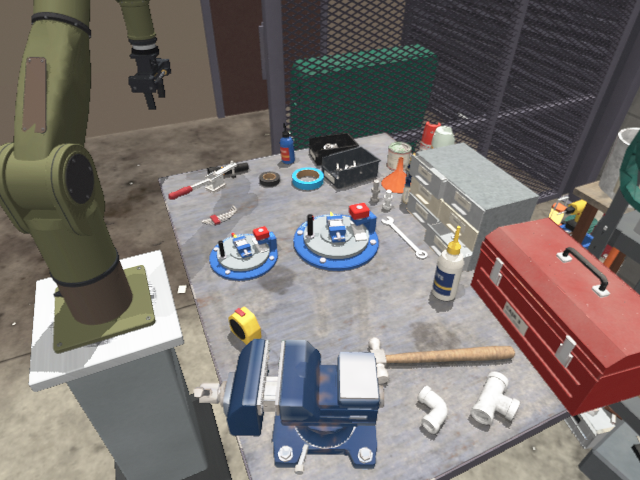

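Candidates for the base: the large one at top-image (281,223) and the small look-alike at (266,315). The large one is the job: blue disc about 84 px against 64 px. Its knob is at (280,188), the pointer at about (250,212) and the clip at about (242,232). I'll check this in a close crop.

Run:
```python
from h import *
b=grab_frame("top");p=b["pixels"]
save("c0.png",cv2.resize(p[165:280,225:340],None,fx=5,fy=5,interpolation=cv2.INTER_CUBIC))
for m in silhouettes("swivel_base",b)[:2]:
    ys,xs=np.nonzero(m["mask"]); c,s,_=cv2.minAreaRect(np.c_[xs,ys].astype(np.float32))
    h=cv2.convexHull(np.c_[xs,ys].astype(np.float32)); (ec,es,_)=cv2.fitEllipse(h)
    P=np.array([ray(b,q[0],.013)[:2] for q in h]); A=np.c_[2*P,np.ones(len(P))]; s,*_=np.linalg.lstsq(A,(P**2).sum(1),rcond=None)
    print(m["conf"],ec,es,"centre",ray(b,ec,.013).round(4),"circ",s[:2].round(4),"R",np.sqrt(s[2]+s[0]**2+s[1]**2))
for m in silhouettes("knob_grip",b)[:2]:
    print(m["conf"],m["point"],ray(b,m["point"],.094).round(4))
R=cv2.Rodrigues(np.array(b["rvec"]))[0];print(-R.T@np.array(b["tvec"]).ravel(),b["fovy"])
w=grab_frame("wrist");R=cv2.Rodrigues(np.array(w["rvec"]))[0];print("wrist cam",-R.T@np.array(w["tvec"]).ravel(),R,w["fovy"])
```

```text
0.75 (264.5682067871094, 314.5330505371094) (65.60655975341797, 66.51652526855469) centre [0.3454 0.0373 0.013 ] circ [0.3461 0.0373] R 0.08844361103966589
0.58 (281.2129821777344, 221.74771118164062) (84.89537811279297, 88.48880004882812) centre [ 0.599  -0.0032  0.013 ] circ [ 0.5998 -0.0032] R 0.11981383926891516
0.8 [275.9, 189.2] [0.6718 0.0089 0.094 ]
0.5 [262.8, 293.7] [0.3969 0.0376 0.094 ]
[ 0.30916626 -0.07279467  1.69769416] 42.18602686411513
wrist cam [0.19110685 0.59844352 0.38477839] [[ 4.05126431e-01  9.14260520e-01 -5.24751098e-04]
 [ 8.82506545e-01 -3.90905551e-01  2.61486231e-01]
 [ 2.38861409e-01 -1.06398080e-01 -9.65207064e-01]] 65.73278077921097
```

View pics/c0.png

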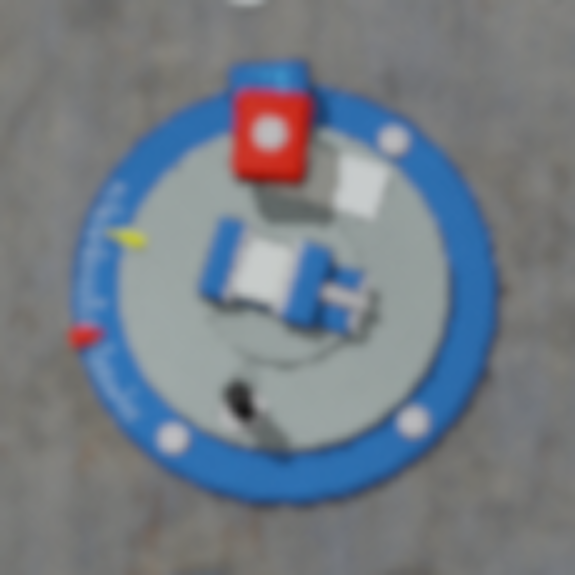

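The crop shows the large base with R = 0.120 m, which fits 236 mm. The red knob is at crop (270,135), the yellow pointer at (130,238), the red clip at (82,337) and the black handle at (242,400). Next I'll move above it for a close wrist view.

>>> {"method": "apply_moves", "body": {"targets": [[-0.04,-0.03,0,0,0,-0.03,0],[-0.08,-0.06,0,0,0,-0.07,0],[-0.115,-0.087,0,0,0,-0.1,0],[-0.15,-0.113,0,0,0,-0.14,0],[-0.185,-0.14,0,0,0,-0.18,0],[-0.22,-0.167,0,0,0,-0.22,0],[-0.255,-0.193,0,0,0,-0.26,0],[-0.29,-0.22,0,0,0,-0.3,0],[-0.325,-0.246,0,0,0,-0.34,0],[-0.36,-0.272,0,0,0,-0.417,0]]}}

```text
time_s: 1.9
ee_pos: [0.4729, 0.1755, 0.247]
orientation: [0.0, -0.001, 1.0, 0.0]
contact_force: [0.2, 0.4, -0.9]
grip_width: 0.088
grip_force: 0.0
```

>>> {"method": "apply_moves", "body": {"targets": [[-0.02,-0.04,0,0,0,0,0],[-0.04,-0.08,0,0,0,0,0],[-0.065,-0.12,0,0,0,0,0],[-0.085,-0.15,0,0,0,0,0],[-0.097,-0.176,0,0,0,0,0],[-0.097,-0.176,0,0,0,0,0],[-0.097,-0.176,0,0,0,0,0]]}}

```text
time_s: 2.6
ee_pos: [0.569, 0.0008, 0.2466]
orientation: [-0.0, 0.001, 1.0, 0.0]
contact_force: [-0.6, -0.2, 0.4]
grip_width: 0.0881
grip_force: 0.0
```

```bash
cat > m.py <<'E'
from h import *
import sys
f=grab_frame("wrist");p=f["pixels"];save(sys.argv[1],p)
print(ctrl.sense()["ee_pos"],ctrl.sense()["time_s"])
for n,z in dict(knob_grip=.094,handle_grip=.098,pointer_tip=.018,index_tip=.018,head=.028,swivel_base=.013).items():
    for m in silhouettes(n,f)[:1]:
        ys,xs=np.nonzero(m["mask"]);pts=np.c_[xs,ys].astype(np.float32)
        print(n,round(m["conf"],2),m["point"],len(xs),ray(f,m["point"],z).round(4),"rect",cv2.minAreaRect(pts))
hsv=cv2.cvtColor(p,cv2.COLOR_RGB2HSV)
for nm,lo,hi in(("yel",(22,120,100),(35,255,255)),("red1",(0,150,80),(6,255,255)),("red2",(174,150,80),(180,255,255))):
    k=cv2.inRange(hsv,lo,hi);n,l,s,c=cv2.connectedComponentsWithStats(k)
    for i in range(1,n):
        if s[i,4]>15:print(nm,s[i],c[i].round(1),ray(f,c[i],.018).round(4))
E
python3 m.py w1.png
```

```text
[0.56872409 0.00210846 0.24672455] 2.65
knob_grip 0.82 [323.8, 316.0] 1636 [0.6512 0.0032 0.094 ] rect ((324.0, 316.0), (38.0, 46.0), 90.0)
handle_grip 0.84 [316.8, 224.6] 23707 [ 0.5694 -0.0025  0.098 ] rect ((317.5335693359375, 229.78173828125), (171.1958770751953, 179.99093627929688), 83.21102905273438)
pointer_tip 0.8 [314.6, 232.2] 23864 [ 0.5963 -0.0056  0.018 ] rect ((317.20904541015625, 229.8936309814453), (172.71774291992188, 179.93698120117188), 81.46923065185547)
index_tip 0.54 [428.4, 209.3] 185 [0.5728 0.1086 0.018 ] rect ((425.0, 207.5), (11.0, 20.0), 90.0)
head 0.72 [339.3, 15.1] 1946 [0.4017 0.0168 0.028 ] rect ((362.5, 18.0), (36.0, 127.0), 90.0)
swivel_base 0.8 [360.1, 25.2] 8556 [0.4056 0.0362 0.013 ] rect ((361.5, 32.5), (65.0, 181.0), 90.0)
yel [393 256  21   9 119] [401.7 260.5] [0.6269 0.0848 0.018 ]
red1 [354   0  40  28 992] [373.   12.9] [0.3972 0.0469 0.018 ]
red1 [416 202  20  11 150] [427.  207.2] [0.5706 0.107  0.018 ]
red1 [ 302  298   46   38 1440] [324.4 315.7] [0.69   0.0044 0.018 ]
```

View pics/w1.png

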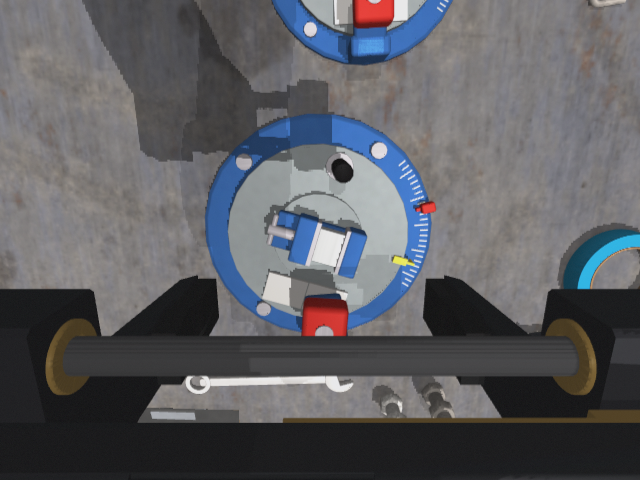

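The wrist view shows the large base: knob at (324,318), partly behind the gripper rod, handle top at (342,170), pointer tip at about (413,263) and clip tip at about (416,210).

Run:
```python
from h import *
f=grab_frame("wrist");p=f["pixels"];hsv=cv2.cvtColor(p,cv2.COLOR_RGB2HSV)
k=cv2.inRange(hsv,(100,130,50),(118,255,255));k[:105]=0;k[278:]=0;k[:,:195]=0;k[:,445:]=0
n,l,s,c=cv2.connectedComponentsWithStats(k);i=1+np.argmax(s[1:,4]);ys,xs=np.nonzero(l==i);print(s[i])
h=cv2.convexHull(np.c_[xs,ys].astype(np.float32))[:,0];h=h[h[:,1]<270]
P=np.array([ray(f,q,.013)[:2] for q in h])
for _ in range(3):
    A=np.c_[2*P,np.ones(len(P))];q=np.linalg.lstsq(A,(P**2).sum(1),rcond=None)[0];R=np.sqrt(q[2]+q[:2]@q[:2])
    e=np.hypot(*(P-q[:2]).T)-R;P=P[abs(e)<.0025]
C=q[:2];print("C",C,"R",R,len(P))
for nm,px,z in(("screw",(324,332),.096),("handle",(342,170),.098),("ptr",(413,264),.018),("idx",(415.5,209.5),.018)):
    w=ray(f,px,z)[:2]-C;print(nm,w.round(4)+C,np.hypot(*w).round(4),np.degrees(np.arctan2(w[1],w[0])).round(1))
for r in (0.,): 
  print("knob proj",proj(f,[[C[0]+.07,C[1],.094]]))
save("w1b.png",cv2.resize(p[150:350,280:450],None,fx=3.5,fy=3,interpolation=cv2.INTER_CUBIC))
```

```text
[ 204  114  226  164 9421]
C [ 0.59718786 -0.00286214] R 0.1160816453756623 40
screw [0.66538786 0.00483786] 0.0687 6.5
handle [0.52658786 0.01803786] 0.0737 163.5
ptr [0.63048786 0.09823786] 0.1065 71.8
idx [0.57258786 0.09693786] 0.1028 103.8
knob proj [[315.1213595  332.65247378]]
```

View pics/w1b.png

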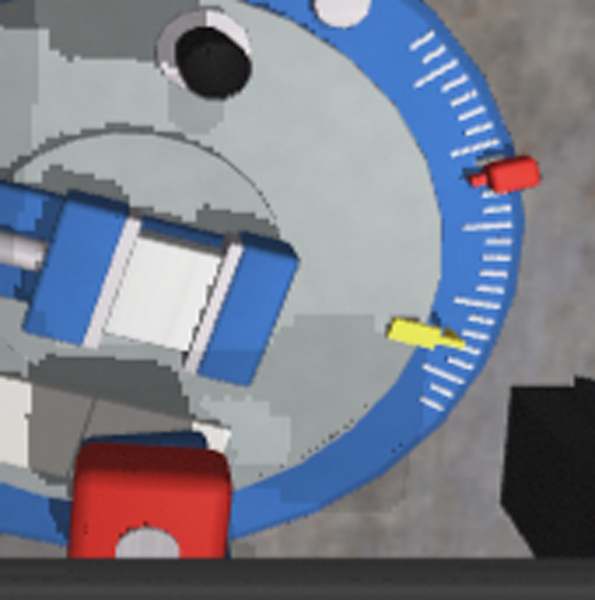

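>>> {"method": "apply_moves", "body": {"targets": [[-0.03,0.001,0.01,0,0,0,0],[-0.065,0.002,0.03,0,0,0,0],[-0.097,0.003,0.06,0,0,0,0],[-0.097,0.003,0.09,0,0,0,0],[-0.097,0.003,0.12,0,0,0,0],[-0.097,0.003,0.14,0,0,0,0],[-0.097,0.003,0.14,0,0,0,0]]}}

```text
time_s: 3.7
ee_pos: [0.6637, 0.0042, 0.1035]
orientation: [-0.003, -0.001, 1.0, -0.0]
contact_force: [-0.1, -0.4, -0.4]
grip_width: 0.0884
grip_force: 0.0
```

Run:
```python
from h import *
f=grab_frame("wrist");p=f["pixels"];save("w2.png",p)
s=ctrl.sense();print(s["ee_pos"],s["joints"].round(2),s["wrist_torque"].round(3),s["contact_force"].round(2))
```

```text
[0.66515543 0.00435829 0.10555017] [ 0.09  0.93 -0.32  1.53  0.38  0.75  1.18] [-0.008  0.006 -0.022] [0.11 0.12 0.38]
```

View pics/w2.png

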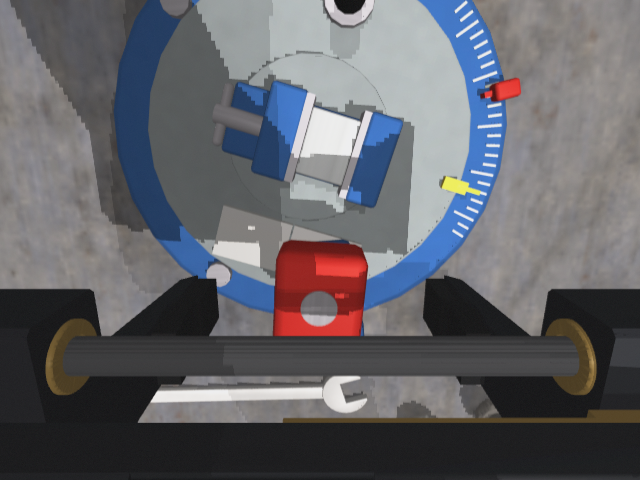

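The view shows the knob centred between the fingers, screw at (319,309), with its flats parallel to the tool x axis. Now a quick check of the axis.

Run:
```python
from h import *
f=grab_frame("wrist")
print(ray(f,(319,309),.095),[ray(f,q,.094) for q in((275,300),(367,300),(322,243))],ray(f,(486,95),.018),ray(f,(485,193),.018))
print(ctrl.sense()["ee_pos"])
```

```text
[0.67070782 0.00342028 0.095     ] [array([ 0.66691454, -0.01583354,  0.094     ]), array([0.66687567, 0.02441216, 0.094     ]), array([0.64095636, 0.00469269, 0.094     ])] [0.57483224 0.09840694 0.018     ] [0.63098704 0.10428126 0.018     ]
[0.66631336 0.00445943 0.10706123]
```

>>> {"method": "apply_moves", "body": {"targets": [[-0.003,0,0.01,0,0,0,0],[-0.003,0,0.02,0,0,0,0],[-0.003,0,0.028,0,0,0,0],[-0.003,0,0.032,0,0,0,0],[-0.003,0,0.032,0,0,0,0],[-0.003,0,0.032,0,0,0,0.2]], "squeeze": 15}}

```text
time_s: 4.4
ee_pos: [0.6692, 0.0042, 0.0748]
orientation: [0.0, -0.0, 1.0, 0.0]
contact_force: [-0.2, 0.5, 0.3]
grip_width: 0.082
grip_force: 0.0
```

>>> {"method": "apply_moves", "body": {"targets": [[0,0,0,0,0,0,0.5],[0,0,0,0,0,0,0.8],[0,0,0,0,0,0,1],[0,0,0,0,0,0,1],[0,0,0,0,0,0,1],[0,0,0,0,0,0,1],[0,0,0,0,0,0,1]], "squeeze": 15}}

```text
time_s: 5.1
ee_pos: [0.6692, 0.0033, 0.0748]
orientation: [0.0, 0.0, 1.0, -0.0]
contact_force: [0.1, -2.6, 0.7]
grip_width: 0.0407
grip_force: 14.8
```

```bash
cat > s.py <<'E'
from h import *
from scipy.spatial.transform import Rotation as R
s=ctrl.sense();w,x,y,z=s["orientation"];M=R.from_quat([x,y,z,w]).as_matrix()
print("t",s["time_s"],s["ee_pos"].round(4),"toolx yaw",np.arctan2(M[1,0],M[0,0]).round(3),"toolz",M[:,2].round(3),"F",s["contact_force"].round(2),"T",s["wrist_torque"].round(3),"j7",s["joints"][6].round(3),"w",s["grip_width"].round(4),"g",s["grip_force"].round(1))
E
python3 s.py
```

```text
Traceback (most recent call last):
  File "s.py", line 4, in <module>
    print("t",s["time_s"],s["ee_pos"].round(4),"toolx yaw",np.arctan2(M[1,0],M[0,0]).round(3),"toolz",M[:,2].round(3),"F",s["contact_force"].round(2),"T",s["wrist_torque"].round(3),"j7",s["joints"][6].round(3),"w",s["grip_width"].round(4),"g",s["grip_force"].round(1))
                                                                                                                                                                                                                      ^^^^^^^^^^^^^^^^^^^^^
AttributeError: 'float' object has no attribute 'round'
```

>>> {"method": "apply_moves", "body": {"targets": [[0,-0.001,0,0,0,0,1],[0,-0.001,0,0,0,0,1],[0,-0.001,0,0,0,0,1],[0,-0.001,0,0,0,-0.04,1],[0,-0.001,0,0,0,-0.08,1],[0,-0.001,0,0,0,-0.12,1],[0,-0.001,0,0,0,-0.16,1]], "squeeze": 60}}

```text
time_s: 5.8
ee_pos: [0.6691, 0.0034, 0.0748]
orientation: [0.0, -0.08, 0.997, 0.0]
contact_force: [0.3, -0.1, 0.4]
grip_width: 0.0397
grip_force: 59.7
```

```bash
sed -i 's/s\["grip_width"\].round(4)/round(s["grip_width"],4)/;s/s\["grip_force"\].round(1)/round(s["grip_force"],1)/' s.py; python3 s.py
```

```text
t 5.8 [0.6691 0.0034 0.0748] toolx yaw -2.982 toolz [-0.     0.001 -1.   ] F [ 0.34 -0.15  0.41] T [-0.063  0.038 -0.586] j7 1.286 w 0.0397 g 59.7
```

>>> {"method": "apply_moves", "body": {"targets": [[0,0,0,0,0,-0.08,1],[0,0,0,0,0,-0.16,1],[0,0,0,0,0,-0.24,1],[0,0,0,0,0,-0.32,1],[0,0,0,0,0,-0.4,1],[0,0,0,0,0,-0.48,1],[0,0,0,0,0,-0.56,1],[0,0,0,0,0,-0.64,1],[0,0,0,0,0,-0.7,1],[0,0,0,0,0,-0.75,1]]}}

```text
time_s: 6.8
ee_pos: [0.669, 0.0037, 0.0748]
orientation: [0.0, -0.44, 0.898, 0.001]
contact_force: [-0.3, 1.1, 0.9]
grip_width: 0.0398
grip_force: 59.7
```

```bash
python3 s.py
```

```text
t 6.8 [0.669  0.0037 0.0748] toolx yaw -2.231 toolz [-0.     0.001 -1.   ] F [-0.3   1.08  0.87] T [ 0.167  0.113 -0.63 ] j7 1.876 w 0.0398 g 59.7
```

>>> {"method": "apply_moves", "body": {"targets": [[0,0,0,0,0,0,0.4],[0,0,0,0,0,0,0],[0,0,0,0,0,0,0],[0,0,0,0,0,0,0],[0,0,-0.02,0,0,0,0],[0,0,-0.05,0,0,0,0],[0,0,-0.09,0,0,0.1,0],[0,0,-0.13,0,0,0.2,0],[0,0,-0.16,0,0,0.3,0],[0,0,-0.175,0,0,0.4,0]]}}

```text
time_s: 7.8
ee_pos: [0.6704, 0.0037, 0.2533]
orientation: [0.003, -0.25, 0.968, -0.0]
contact_force: [0.6, 0.0, 0.3]
grip_width: 0.0882
grip_force: 0.0
```

```bash
python3 s.py
```

```text
t 7.8 [0.6704 0.0037 0.2533] toolx yaw -2.636 toolz [ 0.005  0.001 -1.   ] F [0.57 0.04 0.28] T [0.039 0.012 0.041] j7 1.657 w 0.0882 g 0.0
```

>>> {"method": "apply_moves", "body": {"targets": [[0.02,0.016,0,0,0,0.1,0],[0.04,0.032,0,0,0,0.2,0],[0.06,0.048,0,0,0,0.3,0],[0.084,0.065,0,0,0,0.4,0],[0.084,0.065,0,0,0,0.505,0],[0.084,0.065,0,0,0,0.505,0],[0.084,0.065,0,0,0,0.505,0]]}}

```text
time_s: 8.5
ee_pos: [0.5646, 0.0189, 0.2499]
orientation: [0.0, -0.004, 1.0, -0.0]
contact_force: [-0.2, -0.6, -0.0]
grip_width: 0.0884
grip_force: 0.0
```

```bash
cat > v.py <<'E'
from h import *
# geometric measure of axis, handle, pointer, clip in one wrist frame
f=grab_frame("wrist");p=f["pixels"];hsv=cv2.cvtColor(p,cv2.COLOR_RGB2HSV);import sys
np.save("f.npy",f,allow_pickle=True)
C0=np.array([.598,-.0026]);
pk=proj(f,[[*C0,.02]])[0]
for nm,lo,hi,z in(("yel",(22,120,80),(35,255,255),.018),("red",(0,150,60),(6,255,255),.018)):
    k=cv2.inRange(hsv,lo,hi);n,l,s,c=cv2.connectedComponentsWithStats(k)
    for i in range(1,n):
        w=ray(f,c[i],z)[:2]-C0
        if s[i,4]>25 and .08<np.hypot(*w)<.125 and w[1]>.05:
            ys,xs=np.nonzero(l==i);d=np.hypot(xs-pk[0],ys-pk[1]);j=np.argsort(d);j=j[-4:] if nm=="yel" else j[:4]
            t=[xs[j].mean(),ys[j].mean()];w=ray(f,t,z)[:2]
            mw=ray(f,c[i],z)[:2]-C0
            print(nm,s[i,4],"tip px",np.round(t,1),w.round(4),"r",np.hypot(*(w-C0)).round(4),"ang",np.arctan2(*(w-C0)[::-1]).round(4),"blob ang",np.arctan2(*mw[::-1]).round(4))
x,y=proj(f,[[.527,.018,.098]])[0].astype(int);g=p[max(0,y-30):y+30,x-30:x+30].max(2);k=(g<45).astype(np.uint8);n,l,s,c=cv2.connectedComponentsWithStats(k)
for i in range(1,n):
    if s[i,4]>60:print("black",s[i],ray(f,c[i]+[x-30,max(0,y-30)],.098).round(4))
x0,y0=proj(f,[[.6,.02,.03]])[0].astype(int)
save(sys.argv[1],cv2.resize(p[max(0,y0-130):y0+130,max(0,x0-130):x0+150],None,fx=2.2,fy=2.2,interpolation=cv2.INTER_CUBIC))
E
python3 s.py;python3 v.py w3.png
```

```text
t 8.5 [0.5646 0.0189 0.2499] toolx yaw -3.134 toolz [ 0.001 -0.    -1.   ] F [-0.22 -0.62 -0.02] T [ 0.03   0.01  -0.036] j7 1.15 w 0.0884 g 0.0
yel 123 tip px [393.2 267. ] [0.6305 0.0956] r 0.1034 ang 1.2512 blob ang 1.2462
red 143 tip px [397.2 213.2] [0.5727 0.0963] r 0.1021 ang 1.8214 blob ang 1.8161
black [ 21  18  19  24 357] [0.5266 0.0178 0.098 ]
```

View pics/w3.png

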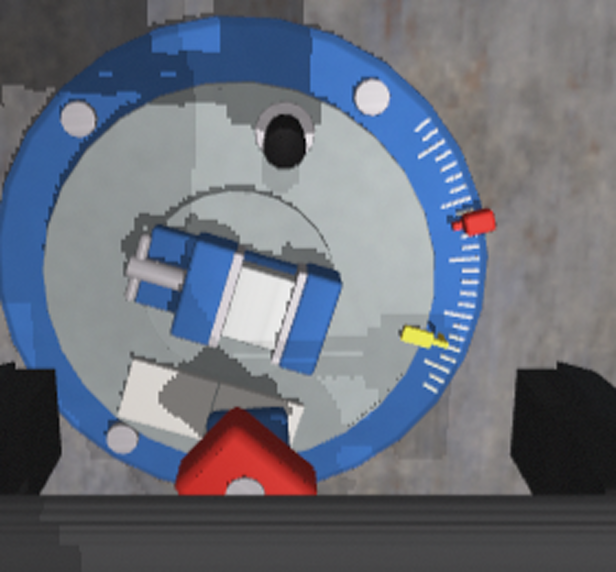

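The crop shows the knob turned about 52° (now diagonal), the pointer at (445,343), the clip tip at (456,224) and the handle at (284,138). The swing needed is 0.57 rad counterclockwise. Next I'll grasp the handle.

>>> {"method": "apply_moves", "body": {"targets": [[0.02,0,0.02,0,0,0.1,0],[0.037,0,0.05,0,0,0.2,0],[0.037,0,0.09,0,0,0.32,0],[0.037,0,0.12,0,0,0.32,0],[0.037,0,0.145,0,0,0.32,0],[0.037,0,0.165,0,0,0.32,0],[0.037,0,0.176,0,0,0.32,0],[0.037,0,0.176,0,0,0.32,0.3],[0.037,0,0.176,0,0,0.32,0.6]], "squeeze": 20}}

```text
time_s: 9.45
ee_pos: [0.5277, 0.0187, 0.074]
orientation: [0.0, 0.157, 0.988, 0.0]
contact_force: [0.2, 0.1, 0.9]
grip_width: 0.0747
grip_force: 0.0
```

>>> {"method": "apply_moves", "body": {"targets": [[0,0,0,0,0,0,0.8],[0,0,0,0,0,0,0.9],[0,0,0,0,0,0,1],[0,0,0,0,0,0,1],[0,0,0,0,0,0,1],[0,0,0,0,0,0,1]]}}

```text
time_s: 10.05
ee_pos: [0.5271, 0.0187, 0.0738]
orientation: [0.0, 0.157, 0.988, 0.0]
contact_force: [0.1, -0.5, 0.0]
grip_width: 0.0266
grip_force: 0.0
```

```bash
python3 s.py; python3 v.py w4.png
```

```text
t 10.05 [0.5271 0.0187 0.0738] toolx yaw 2.827 toolz [ 0.  0. -1.] F [ 0.09 -0.46  0.02] T [-0.025 -0.004 -0.008] j7 0.753 w 0.0266 g 0.0
red 343 tip px [480.  287.8] [0.5689 0.0986] r 0.1054 ang 1.8508 blob ang 1.8303
black [ 11   0  43  27 990] [0.5207 0.0205 0.098 ]
```

>>> {"method": "apply_moves", "body": {"targets": [[0,0,0,0,0,0,1],[0,0,0,0,0,0,1],[0,0,0,0,0,0,1],[0,0,0,0,0,0,1]], "squeeze": 20}}

```text
time_s: 10.5
ee_pos: [0.5272, 0.0189, 0.0737]
orientation: [0.0, 0.157, 0.988, 0.0]
contact_force: [0.5, 1.3, -0.1]
grip_width: 0.0149
grip_force: 20.0
```

>>> {"method": "apply_moves", "body": {"targets": [[-0.0002,-0.0044,0,0,0,-0.06,1],[-0.0007,-0.0089,0,0,0,-0.12,1],[-0.0015,-0.0132,0,0,0,-0.18,1],[-0.0027,-0.0183,0,0,0,-0.25,1],[-0.004,-0.0225,0,0,0,-0.31,1],[-0.0056,-0.0266,0,0,0,-0.37,1],[-0.0074,-0.0307,0,0,0,-0.43,1],[-0.0099,-0.0353,0,0,0,-0.5,1],[-0.0111,-0.0372,0,0,0,-0.53,1],[-0.0111,-0.0372,0,0,0,-0.53,1]]}}

```text
time_s: 11.5
ee_pos: [0.5263, -0.0203, 0.0737]
orientation: [0.0, -0.107, 0.994, 0.0]
contact_force: [-0.3, 0.9, 0.0]
grip_width: 0.0152
grip_force: 20.0
```

```bash
python3 s.py; python3 v.py w5.png
```

```text
t 11.5 [ 0.5263 -0.0203  0.0737] toolx yaw -2.927 toolz [ 0.  0. -1.] F [-0.34  0.86  0.  ] T [ 0.185 -0.123  0.038] j7 1.131 w 0.0152 g 20.0
black [  2   0   8  60 221] [0.5254 0.0087 0.098 ]
```

>>> {"method": "apply_moves", "body": {"targets": [[0,0,0,0,0,0,0.6],[0,0,0,0,0,0,0.6],[0,0,0,0,0,0,0.6],[0,0,-0.02,0,0,0,0.5],[0,0,-0.05,0,0,0,0.3],[-0.01,0,-0.09,0,0,0.05,0],[-0.025,0.015,-0.13,0,0,0.13,0],[-0.045,0.03,-0.165,0,0,0.21,0],[-0.045,0.03,-0.176,0,0,0.21,0],[-0.045,0.03,-0.176,0,0,0.21,0]]}}

```text
time_s: 12.55
ee_pos: [0.5643, 0.0189, 0.251]
orientation: [0.001, -0.003, 1.0, -0.0]
contact_force: [-0.3, 0.2, -0.7]
grip_width: 0.0874
grip_force: 0.0
```

>>> {"method": "apply_moves", "body": {"targets": [[0,0,0,0,0,0,0],[0,0,0,0,0,0,0]]}}

```text
time_s: 12.75
ee_pos: [0.562, 0.0173, 0.2478]
orientation: [-0.002, -0.002, 1.0, -0.001]
contact_force: [0.3, 0.0, 0.1]
grip_width: 0.0882
grip_force: 0.0
```

```bash
python3 s.py; python3 v.py w5.png
```

```text
t 12.75 [0.562  0.0173 0.2478] toolx yaw -3.137 toolz [-0.004 -0.001 -1.   ] F [0.31 0.03 0.11] T [ 0.003  0.026 -0.079] j7 1.12 w 0.0882 g 0.0
yel 126 tip px [399.8 220.8] [0.5763 0.0968] r 0.1018 ang 1.7859 blob ang 1.7801
red 144 tip px [399.2 217.5] [0.5729 0.0961] r 0.1018 ang 1.8196 blob ang 1.8166
```

View pics/w5.png

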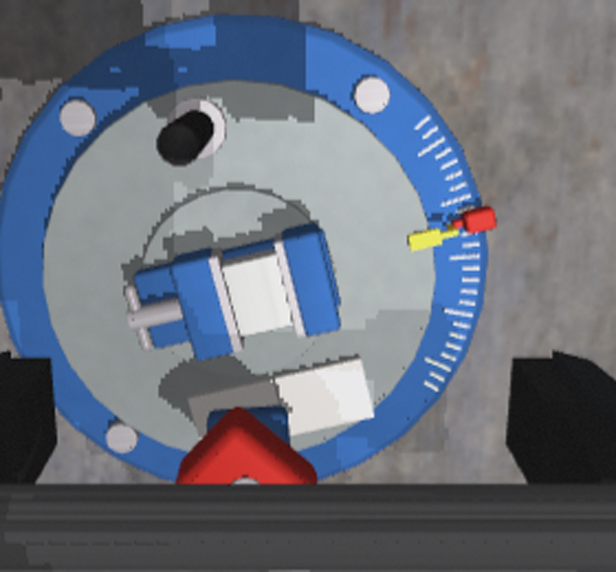

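The crop shows the pointer tip just short of the clip at (458,232). The measured remainder is 0.035 rad, so I'll nudge it again.

>>> {"method": "apply_moves", "body": {"targets": [[0.02,-0.02,0.02,0,0,-0.1,0],[0.038,-0.0387,0.05,0,0,-0.21,0],[0.038,-0.0387,0.09,0,0,-0.21,0],[0.038,-0.0387,0.12,0,0,-0.21,0.2],[0.038,-0.0387,0.145,0,0,-0.21,0.4],[0.038,-0.0387,0.165,0,0,-0.21,0.6],[0.038,-0.0387,0.176,0,0,-0.21,0.7],[0.038,-0.0387,0.176,0,0,-0.21,0.8],[0.038,-0.0387,0.176,0,0,-0.21,1],[0.038,-0.0387,0.176,0,0,-0.21,1]]}}

```text
time_s: 13.8
ee_pos: [0.5264, -0.0202, 0.0746]
orientation: [0.001, -0.107, 0.994, 0.0]
contact_force: [0.1, 0.2, 0.1]
grip_width: 0.0342
grip_force: 0.0
```

>>> {"method": "apply_moves", "body": {"targets": [[0,0,0,0,0,0,1],[0,0,0,0,0,0,1],[0,0,0,0,0,0,1],[0,0,0,0,0,0,1],[0,0,0,0,0,0,1],[0,0,0,0,0,0,1]]}}

```text
time_s: 14.4
ee_pos: [0.5262, -0.0203, 0.0742]
orientation: [0.0, -0.107, 0.994, -0.0]
contact_force: [0.1, -0.0, 6.9]
grip_width: 0.0152
grip_force: 20.0
```

```bash
python3 s.py
```

```text
t 14.4 [ 0.5262 -0.0203  0.0742] toolx yaw -2.927 toolz [ 0.001 -0.    -1.   ] F [ 0.13 -0.04  6.88] T [-0.083  0.152 -0.024] j7 1.13 w 0.0152 g 20.0
```

>>> {"method": "apply_moves", "body": {"targets": [[0,-0.0013,0,0,0,-0.018,1],[0,-0.0026,0,0,0,-0.035,1],[0,-0.0026,0,0,0,-0.035,1],[0,-0.0026,0,0,0,-0.035,1],[0,-0.0026,0,0,0,-0.035,0.6],[0,-0.0026,0,0,0,-0.035,0.6],[0,-0.0026,0,0,0,-0.035,0.6],[0,-0.0026,-0.02,0,0,-0.035,0.5],[0,-0.0026,-0.05,0,0,-0.035,0.3],[0,-0.0026,-0.09,0,0,-0.035,0]]}}

```text
time_s: 15.4
ee_pos: [0.5251, -0.0229, 0.1634]
orientation: [-0.002, -0.125, 0.992, 0.0]
contact_force: [0.9, -0.1, -0.6]
grip_width: 0.0569
grip_force: 0.0
```

>>> {"method": "apply_moves", "body": {"targets": [[-0.01,0,-0.02,0,0,0.08,0],[-0.025,0.015,-0.05,0,0,0.16,0],[-0.045,0.033,-0.086,0,0,0.245,0],[-0.045,0.033,-0.086,0,0,0.245,0],[-0.045,0.033,-0.086,0,0,0.245,0],[-0.045,0.033,-0.086,0,0,0.245,0],[-0.045,0.033,-0.086,0,0,0.245,0]]}}

```text
time_s: 16.1
ee_pos: [0.5605, 0.019, 0.2482]
orientation: [-0.002, -0.002, 1.0, -0.001]
contact_force: [0.8, 0.6, -0.8]
grip_width: 0.0882
grip_force: 0.0
```

```bash
python3 s.py; python3 v.py w6.png; python3 v.py w6.png
```

```text
t 16.1 [0.5605 0.019  0.2482] toolx yaw -3.137 toolz [-0.003 -0.001 -1.   ] F [ 0.77  0.65 -0.85] T [ 0.008 -0.022 -0.047] j7 1.114 w 0.0882 g 0.0
yel 124 tip px [397.2 220. ] [0.5744 0.0962] r 0.1016 ang 1.8052 blob ang 1.8044
red 141 tip px [398.2 217.8] [0.5721 0.0971] r 0.103 ang 1.8253 blob ang 1.8165
yel 126 tip px [396.5 219. ] [0.5737 0.0957] r 0.1012 ang 1.8129 blob ang 1.8043
red 143 tip px [398.2 217.8] [0.5724 0.0974] r 0.1032 ang 1.8212 blob ang 1.8161
```

Run:
```python
from h import *
f=np.load("f.npy",allow_pickle=True).item();p=f["pixels"]
save("w7.png",cv2.resize(p[190:250,360:430],None,fx=8,fy=8,interpolation=cv2.INTER_NEAREST))
print(proj(f,[[.598,-.0026,.018]]))
```

```text
[[299.86815517 241.60441311]]
```

View pics/w7.png

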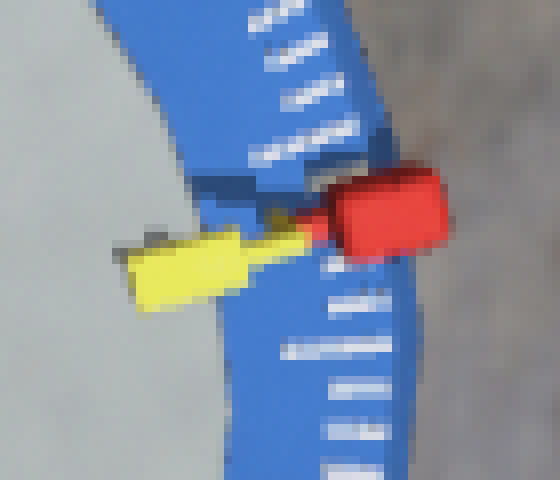

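The crop shows the yellow tip at (308,240) meeting the clip tip at (305,225). That is about 1 to 1.5 mm off, within tolerance. Back to the knob.

>>> {"method": "apply_moves", "body": {"targets": [[-0.03,-0.004,0,0,0,-0.14,0],[-0.06,-0.008,0.02,0,0,-0.28,0],[-0.09,-0.012,0.05,0,0,-0.42,0],[-0.1075,-0.016,0.08,0,0,-0.56,0],[-0.1075,-0.016,0.1,0,0,-0.7,0],[-0.1075,-0.016,0.12,0,0,-0.84,0],[-0.1075,-0.016,0.13,0,0,-0.906,0],[-0.1075,-0.016,0.13,0,0,-0.906,0],[-0.1075,-0.016,0.13,0,0,-0.906,0],[-0.1075,-0.016,0.13,0,0,-0.906,0]]}}

```text
time_s: 17.2
ee_pos: [0.6699, 0.005, 0.1206]
orientation: [0.001, -0.439, 0.898, -0.0]
contact_force: [0.1, 0.0, -0.2]
grip_width: 0.0879
grip_force: 0.0
```

```bash
python3 s.py
```

```text
t 17.2 [0.6699 0.005  0.1206] toolx yaw -2.232 toolz [ 0.001  0.    -1.   ] F [ 0.1   0.   -0.22] T [ 0.128  0.086 -0.004] j7 1.873 w 0.0879 g 0.0
```

>>> {"method": "apply_moves", "body": {"targets": [[0.0015,0,0.015,0,0,0,0],[0.0015,0,0.03,0,0,0,0.2],[0.0015,0,0.04,0,0,0,0.3],[0.0015,0,0.046,0,0,0,0.4],[0.0015,0,0.046,0,0,0,0.6],[0.0015,0,0.046,0,0,0,0.8],[0.0015,0,0.046,0,0,0,1],[0.0015,0,0.046,0,0,0,1],[0.0015,0,0.046,0,0,0,1],[0.0015,0,0.046,0,0,0,1]], "squeeze": 15}}

```text
time_s: 18.2
ee_pos: [0.6691, 0.0039, 0.0743]
orientation: [0.001, -0.44, 0.898, -0.0]
contact_force: [1.7, 0.1, 1.1]
grip_width: 0.0408
grip_force: 14.9
```

>>> {"method": "apply_moves", "body": {"targets": [[0,0,0,0,0,0,1],[0,0,0,0,0,0,1],[0,0,0,0,0,0,1],[0,0,0,0,0,0,1],[0,0,0,0,0,0,1]], "squeeze": 60}}

```text
time_s: 18.7
ee_pos: [0.6691, 0.0039, 0.0742]
orientation: [0.001, -0.44, 0.898, -0.0]
contact_force: [1.0, 0.4, 4.7]
grip_width: 0.0391
grip_force: 59.7
```

```bash
python3 s.py
```

```text
t 18.7 [0.6691 0.0039 0.0742] toolx yaw -2.231 toolz [ 0.001  0.    -1.   ] F [1.01 0.39 4.68] T [ 0.093 -0.226 -0.582] j7 1.841 w 0.0391 g 59.7
```

>>> {"method": "apply_moves", "body": {"targets": [[0,0,0,0,0,0.03,1],[0,0,0,0,0,0.06,1],[0,0,0,0,0,0.09,1],[0,0,0,0,0,0.12,1],[0,0,0,0,0,0.15,1],[0,0,0,0,0,0.18,1],[0,0,0,0,0,0.21,1],[0,0,0,0,0,0.24,1],[0,0,0,0,0,0.26,1],[0,0,0,0,0,0.27,1]]}}

```text
time_s: 19.7
ee_pos: [0.6692, 0.0038, 0.0742]
orientation: [0.001, -0.316, 0.949, -0.001]
contact_force: [1.8, -0.6, 5.2]
grip_width: 0.04
grip_force: 58.3
```

```bash
python3 s.py
```

```text
t 19.7 [0.6692 0.0038 0.0742] toolx yaw -2.498 toolz [ 0.002 -0.001 -1.   ] F [ 1.83 -0.64  5.24] T [-0.002 -0.284  0.565] j7 1.621 w 0.04 g 58.3
```

>>> {"method": "apply_moves", "body": {"targets": [[0,0,0,0,0,0.01,1],[0,0,0,0,0,0.02,1],[0,0,0,0,0,0.03,1],[0,0,0,0,0,0.04,1],[0,0,0,0,0,0.05,1],[0,0,0,0,0,0.06,1],[0,0,0,0,0,0.07,1],[0,0,0,0,0,0.08,1],[0,0,0,0,0,0.09,1],[0,0,0,0,0,0.1,1]]}}

```text
time_s: 20.7
ee_pos: [0.6693, 0.0037, 0.0742]
orientation: [0.001, -0.268, 0.963, -0.001]
contact_force: [2.4, -0.8, 4.9]
grip_width: 0.0397
grip_force: 58.3
```

```bash
python3 s.py
```

```text
t 20.7 [0.6693 0.0037 0.0742] toolx yaw -2.598 toolz [ 0.002 -0.001 -1.   ] F [ 2.36 -0.81  4.87] T [-0.105 -0.379  0.576] j7 1.541 w 0.0397 g 58.3
```

>>> {"method": "apply_moves", "body": {"targets": [[0,0,0,0,0,0.01,1],[0,0,0,0,0,0.02,1],[0,0,0,0,0,0.03,1],[0,0,0,0,0,0.04,1],[0,0,0,0,0,0.05,1],[0,0,0,0,0,0.06,1],[0,0,0,0,0,0.07,1],[0,0,0,0,0,0.08,1],[0,0,0,0,0,0.09,1],[0,0,0,0,0,0.1,1]]}}

```text
time_s: 21.7
ee_pos: [0.6693, 0.0036, 0.0742]
orientation: [0.001, -0.22, 0.976, -0.001]
contact_force: [2.4, -0.9, 5.7]
grip_width: 0.0396
grip_force: 58.3
```

```bash
python3 s.py
```

```text
t 21.7 [0.6693 0.0036 0.0742] toolx yaw -2.698 toolz [ 0.002 -0.001 -1.   ] F [ 2.36 -0.94  5.67] T [-0.081 -0.378  0.535] j7 1.462 w 0.0396 g 58.3
```

>>> {"method": "apply_moves", "body": {"targets": [[0,0,0,0,0,0.01,1],[0,0,0,0,0,0.02,1],[0,0,0,0,0,0.03,1],[0,0,0,0,0,0.04,1],[0,0,0,0,0,0.05,1],[0,0,0,0,0,0.06,1],[0,0,0,0,0,0.07,1],[0,0,0,0,0,0.08,1],[0,0,0,0,0,0.09,1],[0,0,0,0,0,0.1,1]]}}

```text
time_s: 22.7
ee_pos: [0.6693, 0.0035, 0.0742]
orientation: [0.001, -0.171, 0.985, -0.001]
contact_force: [2.5, -0.7, 4.9]
grip_width: 0.0402
grip_force: 58.3
```

```bash
python3 s.py
```

```text
t 22.7 [0.6693 0.0035 0.0742] toolx yaw -2.798 toolz [ 0.002 -0.001 -1.   ] F [ 2.48 -0.68  4.92] T [-0.113 -0.445  0.598] j7 1.383 w 0.0402 g 58.3
```

>>> {"method": "apply_moves", "body": {"targets": [[0,0,0,0,0,0.01,1],[0,0,0,0,0,0.02,1],[0,0,0,0,0,0.03,1],[0,0,0,0,0,0.04,1],[0,0,0,0,0,0.05,1],[0,0,0,0,0,0.06,1],[0,0,0,0,0,0.07,1],[0,0,0,0,0,0.08,1]]}}

```text
time_s: 23.5
ee_pos: [0.6693, 0.0035, 0.0742]
orientation: [0.001, -0.131, 0.991, -0.001]
contact_force: [2.6, -0.7, 4.7]
grip_width: 0.0396
grip_force: 58.3
```

```bash
python3 s.py
```

```text
t 23.5 [0.6693 0.0035 0.0742] toolx yaw -2.878 toolz [ 0.002 -0.001 -1.   ] F [ 2.56 -0.69  4.69] T [-0.094 -0.432  0.573] j7 1.32 w 0.0396 g 58.3
```

>>> {"method": "apply_moves", "body": {"targets": [[0,0,0,0,0,0.01,1],[0,0,0,0,0,0.02,1],[0,0,0,0,0,0.03,1],[0,0,0,0,0,0.04,1],[0,0,0,0,0,0.05,1],[0,0,0,0,0,0.06,1],[0,0,0,0,0,0.07,1],[0,0,0,0,0,0.08,1]]}}

```text
time_s: 24.3
ee_pos: [0.6694, 0.0035, 0.0742]
orientation: [0.001, -0.092, 0.996, -0.001]
contact_force: [2.2, -1.0, 5.7]
grip_width: 0.0393
grip_force: 58.2
```

```bash
python3 s.py
```

```text
t 24.3 [0.6694 0.0035 0.0742] toolx yaw -2.958 toolz [ 0.002 -0.001 -1.   ] F [ 2.24 -0.97  5.75] T [-0.111 -0.394  0.726] j7 1.258 w 0.0393 g 58.2
```

>>> {"method": "apply_moves", "body": {"targets": [[0,0,0,0,0,0.01,1],[0,0,0,0,0,0.02,1],[0,0,0,0,0,0.03,1],[0,0,0,0,0,0.04,1]]}}

```text
time_s: 24.7
ee_pos: [0.6694, 0.0035, 0.0742]
orientation: [0.001, -0.072, 0.997, -0.001]
contact_force: [2.1, -0.8, 5.1]
grip_width: 0.0395
grip_force: 58.1
```

```bash
python3 s.py
```

```text
t 24.7 [0.6694 0.0035 0.0742] toolx yaw -2.998 toolz [ 0.002 -0.001 -1.   ] F [ 2.15 -0.77  5.15] T [-0.189 -0.469  0.79 ] j7 1.227 w 0.0395 g 58.1
```

>>> {"method": "apply_moves", "body": {"targets": [[0,0,0,0,0,0.01,1],[0,0,0,0,0,0.02,1],[0,0,0,0,0,0.03,1]]}}

```text
time_s: 25.0
ee_pos: [0.6693, 0.0034, 0.0742]
orientation: [0.001, -0.057, 0.998, -0.001]
contact_force: [1.4, -0.3, 4.9]
grip_width: 0.0394
grip_force: 58.1
```

```bash
python3 s.py
```

```text
t 25.0 [0.6693 0.0034 0.0742] toolx yaw -3.027 toolz [ 0.002 -0.001 -1.   ] F [ 1.41 -0.34  4.92] T [-0.119 -0.451  0.866] j7 1.204 w 0.0394 g 58.1
```

>>> {"method": "apply_moves", "body": {"targets": [[0,0,0,0,0,0,0.5],[0,0,0,0,0,0,0.2],[0,0,0,0,0,0,0],[0,0,0,0,0,0,0],[0,0,0,0,0,0,0],[0,0,-0.02,0,0,0,0],[0,0,-0.05,0,0,0,0],[0.02,0.01,-0.09,0,0,0.05,0],[0.06,0.02,-0.13,0,0,0.11,0],[0.1,0.0276,-0.17,0,0,0.11,0]]}}

```text
time_s: 26.0
ee_pos: [0.5753, 0.02, 0.2347]
orientation: [0.0, -0.0, 1.0, 0.0]
contact_force: [0.2, 0.2, 0.5]
grip_width: 0.0884
grip_force: 0.0
```

>>> {"method": "apply_moves", "body": {"targets": [[0.004,0,-0.005,0,0,0,0],[0.004,0,-0.005,0,0,0,0],[0.004,0,-0.005,0,0,0,0],[0.004,0,-0.005,0,0,0,0],[0.004,0,-0.005,0,0,0,0],[0.004,0,-0.005,0,0,0,0]]}}

```text
time_s: 26.6
ee_pos: [0.5725, 0.0192, 0.2375]
orientation: [-0.001, -0.0, 1.0, 0.0]
contact_force: [-0.3, 0.3, 1.6]
grip_width: 0.088
grip_force: 0.0
```

```bash
python3 s.py; python3 v.py w8.png
python3 - <<'E'
from h import *
f=np.load("f.npy",allow_pickle=True).item();p=f["pixels"];x,y=proj(f,[[.573,.097,.018]])[0].astype(int)
save("w9.png",cv2.resize(p[y-30:y+30,x-40:x+40],None,fx=8,fy=8,interpolation=cv2.INTER_NEAREST))
E
```

```text
t 26.6 [0.5725 0.0192 0.2375] toolx yaw -3.141 toolz [-0.001  0.    -1.   ] F [-0.28  0.28  1.58] T [ 0.055 -0.005  0.036] j7 1.113 w 0.088 g 0.0
yel 132 tip px [399.5 209. ] [0.5737 0.096 ] r 0.1015 ang 1.8123 blob ang 1.8077
red 152 tip px [401.8 207. ] [0.5717 0.0981] r 0.104 ang 1.826 blob ang 1.8164
```

View pics/w9.png

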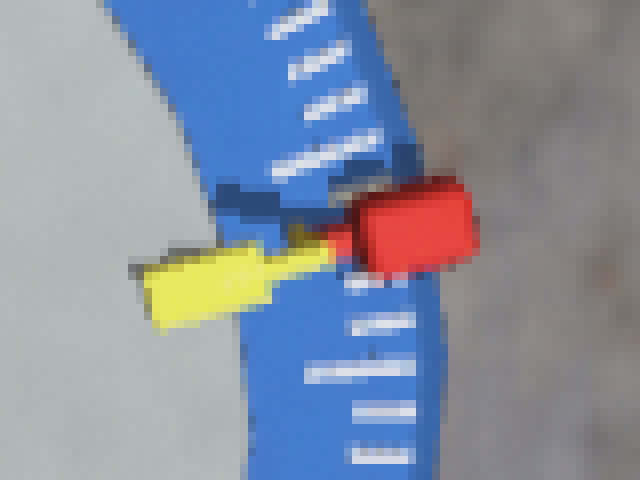

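The pointer tip at (333,253) still meets the clip tip at (330,240), about 1 mm off. The arm is clear, so I'm handing in.

```bash
python3 -c "
from bench import ctrl
print(ctrl.finish_job())"
```

```text
the job is handed in; nothing more can be done
None
```

I loosened the knob by about 0.91 rad, swung the head until the pointer stood about 1 mm from the red clip, and retightened to 0.87 N m at the wrist. The job is handed in with the arm clear; the hand-in returned no verdict, and the foot force (about 67 N) is estimated from the torque, not measured.

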